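Double lid on the domino lunchbox

TASK

Close the larger open steel lunchbox with its double lid: pick up the nested pair together by the inner lid's upright wooden tab, lower it until the inner lid sits fully home on the lunchbox with the outer lid still lying on it, and let go of the tab. Then take the outer lid alone by the collar around the tab and lift it straight up, level, until it is a hand's width above the inner lid, which must stay seated undisturbed. Finish still holding the outer lid up there over the lunchbox, and leave everything else on the table alone.

Things in the scene. Friction and masses are not known exactly. Their poses are not given: they have to be found in the camera images.
- lunchbox: Open steel lunchbox, fixed to the table, on the left or the right, turned up to 0.5 rad. Outside 150 mm along its x, 110 mm along its y, 62 mm high; walls 3 mm, so the opening is 144 x 104 mm. Opened snap clamps hang at its short ends. Origin: centre of its underside, z up.
- box_mouth (a point): Centre of the lunchbox's open mouth, at rim level, 62 mm above the table. Axes as the lunchbox.
- inner_lid: Loose beech inner lid, about 180 g: plug 138 x 98 mm, 12 mm deep, with a flange 150 x 110 x 3 mm above that rests on the lunchbox rim; from its middle rises a tab 30 mm long (x), 12 mm thick (y), its top 72 mm above the plug's bottom. Origin: centre of the plug's bottom; x along the long side, z up. At the start the plug stands on the table, under the outer lid.
- inner_grip (a point): Centre of the part of the inner lid's tab that shows above the outer lid's collar: the tab's top is 15 mm above this point, the collar's top 15 mm below, the flange's underside 45 mm below, the plug's bottom 57 mm below. Fully seated it is 45 mm above box_mouth, long sides parallel (either way round). Axes as the inner lid.
- outer_lid: Loose steel outer lid, about 200 g, lying on the inner lid's flange, not joined to it: plate 162 x 122 x 3 mm with a skirt hanging 10 mm below it (inside 158 x 118 mm) and a collar in the middle. A 38 x 20 mm window goes through collar and plate; the tab stands up through it with about 4 mm play all round. Origin: centre of the plate's underside; x along the long side, z up.
- outer_grip (a point): Centre of the outer lid's rectangular collar, 56 mm (x) by 38 mm (y) outside, 24 mm tall: its top is 12 mm above this point, the plate's top 12 mm below, the plate's underside 15 mm below. The tab projects 30 mm above the collar; while nested this point is 27 mm below inner_grip. Axes as the outer lid.
- domino_a: Bystander, leave it alone: a loose wooden domino 46 x 23 x 9 mm lying flat near the robot, between the two sides. Origin at the centre of its underside.
- domino_b: Bystander, leave it alone: a second such domino lying flat farther from the robot, between the two sides. Origin at the centre of its underside.
- domino_jar: Bystander, leave it alone: closed orange plastic twist-cap jar, 84 mm diameter, 117 mm tall, standing at the back. Origin at the centre of its underside.
- bucket: Bystander, leave it alone: green bucket, 132 mm across its rim, 115 mm tall, on the right. Origin at the centre of its underside.
- marble_run: Bystander, leave it alone: beech marble run segment with a grooved top, 200 x 44 x 51 mm, on the right. Origin at the centre of its underside.
- snack_box: Bystander, leave it alone: smaller open steel box 100 x 75 x 45 mm, on the left; the lids do not belong to it. Origin at the centre of its underside.
- toy_car: Bystander, leave it alone: wooden toy car 100 x 62 x 58 mm, at the back left. Origin at the centre of its underside.

How it is judged:
On the way, in this order (a step that is already met when the one before it is completed fails the run):
1. the nested pair is lifted together off the table (height (world z) of inner_grip above 0.09 m and z of outer_grip in the frame of inner_grip between -0.031 and -0.022 m and horizontal distance between outer_grip and inner_grip below 0.02 m), for 0.2 s.
2. the inner lid is seated on the lunchbox with the outer lid lying on it, and the tab is let go (z of inner_grip in the frame of box_mouth between 0.042 and 0.049 m and x of inner_grip in the frame of box_mouth between -0.006 and 0.006 m and y of inner_grip in the frame of box_mouth between -0.006 and 0.006 m and angle between inner_grip's own z axis and vertical below 0.05 rad and z of outer_grip in the frame of inner_grip between -0.031 and -0.022 m and horizontal distance between outer_grip and inner_grip below 0.02 m and contact force between the fingers and inner_lid below 0.1 N), for 0.2 s.
At the end, for the whole second after the job is handed in: Inner lid seated on the lunchbox (tab centre 42-49 mm above the mouth, within 6 mm of centre, tilt < 0.05 rad), still, untouched; outer lid held by the fingers over the box (within 60 mm), level within 0.2 rad, still, raised 70 mm or more from where it lay, touching neither inner lid nor box (z of inner_grip in the frame of box_mouth between 0.042 and 0.049 m and x of inner_grip in the frame of box_mouth between -0.006 and 0.006 m and y of inner_grip in the frame of box_mouth between -0.006 and 0.006 m and angle between inner_grip's own z axis and vertical below 0.05 rad and linear speed of inner_lid below 0.02 m/s and z of outer_grip in the frame of inner_grip above 0.043 m and horizontal distance between outer_grip and box_mouth below 0.06 m and angle between outer_grip's own z axis and vertical below 0.2 rad and linear speed of outer_lid below 0.03 m/s and contact force between the fingers and outer_lid above 1 N and contact force between outer_lid and inner_lid below 0.05 N and contact force between outer_lid and lunchbox below 0.05 N and contact force between the fingers and inner_lid below 0.1 N); the arm keeps its last pose, push and grip.
It fails at once if the inner lid is dropped from above the box or dragged up by the outer lid (more than 10 mm above its seat, and not held by the fingers) (height (world z) of inner_grip above 0.117 m and contact force between the fingers and inner_lid below 0.01 N).
It fails at once if the lids are parted before the inner lid is in the lunchbox (distance between outer_grip and inner_grip above 0.06 m and (z of inner_grip in the frame of box_mouth above 0.055 m or horizontal distance between inner_grip and box_mouth above 0.03 m)).
It fails at once if a bystander is moved more than 30 mm (distance of any of domino_a, domino_b, domino_jar, bucket, marble_run, snack_box, toy_car from where it was at the start of the episode above 0.03 m).
It also fails if it takes over 53 s, if anything falls off the work surface, if the arm or the gripper's body presses on something with over 40 N, if the wrist force passes 120 N, or if a joint passes its speed limit or range.

ROBOT

A 6-joint arm with a two-finger parallel gripper is mounted at the origin on the work surface. World frame = base frame: x ahead of the robot, y to its left, z up, the work surface at z = 0. Lengths are in m, angles in rad, forces in N, time in s.
With the tool pointing down it reaches from about 0.425 to 0.95 m from the base axis. Payload 3.5 kg.
Tool frame: the origin (TCP) lies at the very end of the fingers, on their centre line; the grasp point (between the pads) lies 19 mm behind it; z points along the fingers, y is the line along which they close (so a half turn about z gives the same grasp; the last joint's range is limited). The gripper opens to 85 mm and grips with 20 to 120 N. Pads are 22 mm wide; open, the fingers measure 114 mm over their backs; the gripper's body (76 mm by 85 mm) begins 54 mm behind the grasp point. The pads swing forward as they close: fully open they stand 13 mm farther back than shut.
Start: joints at [1.08, 0.286, 1.577, -0, 1.279, -0.15], TCP at [0.226, 0.636, 0.231] pointing down, gripper open.
Joint ranges: [-2.77, 2.77], [-0.9, 2.22], [0.21, 2.48], [-1.53, 4.67], [0.24, 2.81], [-2.84, 2.84]. Speed limits (rad/s): [2.79, 2.79, 3.14, 3.14, 3.14, 3.14].

INTERFACE

Orientations are given as a unit quaternion [w, x, y, z].
In Python, from plant import * gives the robot as it stands. Calls block until the motion is done:
- movep(position, orientation): joint-space move of the TCP to a pose.
- servo_line(position, rotation=None, speed=0.15, contact_N=None): straight line of the TCP; rotation=None keeps the orientation; speed is the mean speed in m/s. With contact_N (N) it stops when the force on the tool has changed by that much, and returns True; else False.
- move_j(angles): joint-space move.
- set_gripper(opening, strength=None): opening from 0.0 (shut) to 1.0 (fully open); strength is the grip in N (None keeps the last); returns when the fingers have stopped.
- sleep(seconds).
- inverse_kinematics(position, orientation): joint angles nearest the present ones, or None.
- get_state(): the state.
- snapshot(name): name is "scene" or "side" or "wrist"; returns the picture (384x512x3 uint8, red, green, blue); there is no depth.
- camera_model(name): a dict with "intrinsics" (3x3 intrinsics, pixels), "R" (3x3) and "t" (3): a world point X has camera coordinates R X + t. Camera axes: x right, y down, z forward; pixel columns grow to the right and rows downward; lengths in m; the calibration is good to about 2 mm. A picture is of the moment at which its call begins: read the wrist's pose just before it. camera_model takes no time and is no camera call; for the wrist camera it gives the pose at the moment of the call.
A pose or a line that the arm cannot do raises IKError and nothing moves.
- sign_off(): hands the job in; it is judged then, once.
The state is a dict: "t": time; "q": joint angles; "qd": joint speeds; "joint_efforts": joint torques, N m; "tcp_pos": TCP position; "tool_rot": TCP orientation; "force": force on the tool from outside, world axes, zero at the start; "torque": the same for the moment, N m; "finger_gap": opening from 0.0 (shut) to 1.0 (fully open); "grip_force": force on a finger pad.
Only numpy, scipy, OpenCV 4.12 (cv2) and the standard library are available. Lean on these libraries where they do the work, as an engineer would, in place of code of your own. Each camera call takes 0.05 s, during which the arm holds its last target. There are 200 camera calls.

## Working session

There is one attempt and no reset: what is moved stays moved. The work goes in short steps, each a Python script; the robot and the scene stay as the last script left them, time stands still between calls to the robot, and variables do not carry over. Pictures are saved under pics/ and viewed, at most 10 in all, crops included, and the job is handed in when it is done.

```bash
mkdir -p pics; ls
python3 - <<'E'
from plant import *
import cv2,numpy as np
for n in("scene","side"):
    cv2.imwrite(f"pics/{n}0.png",snapshot(n)[:,:,::-1]); c=camera_model(n); print(n,np.round(c["intrinsics"],1).tolist(),np.round(-c["R"].T@c["t"],3))
s=get_state();print(s["t"],s["tool_rot"],s["force"])
E
```

```text
pics
scene [[491.8, 0.0, 254.5], [0.0, 491.8, 190.6], [0.0, 0.0, 1.0]] [1.311 0.955 0.881]
side [[405.4, 0.0, 268.0], [0.0, 405.4, 194.7], [0.0, 0.0, 1.0]] [ 0.084 -0.708  1.107]
0.1 [-3.37982075e-04  1.69551991e-01  9.85520626e-01 -1.05073788e-03] [ 0.93219545  0.33236405 -0.84653789]
```

View pics/scene0.png

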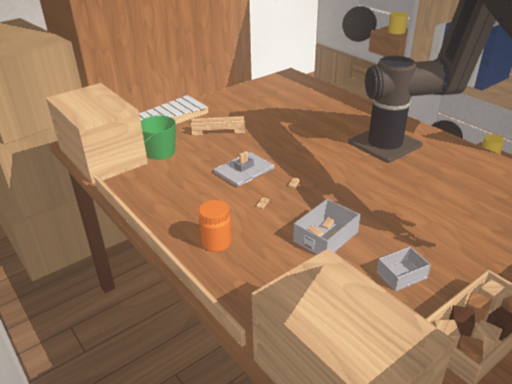

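View pics/side0.png

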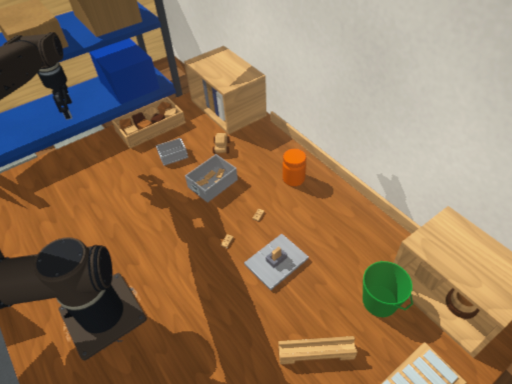

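The scene view shows the nested lids at about (244,168) and the lunchbox at (327,228). In the side view they're at (277,257) and (211,177). Next: rough positions, then close looks with the wrist camera.

```bash
cat > h.py <<'E'
from plant import *
import cv2,numpy as np
from scipy.spatial.transform import Rotation as Ro
def ray(c,uv,z):
    K,R,t=(np.array(c[k]) for k in("intrinsics","R","t"))
    o=-R.T@t; d=R.T@np.linalg.inv(K)@[*uv,1.]
    return o+d*(z-o[2])/d[2]
def proj(c,X):
    p=c["intrinsics"]@(np.asarray(c["R"])@np.asarray(X)+c["t"]); return p[:2]/p[2]
def down(yaw): # tool z down, tool x axis at yaw; y closes
    q=(Ro.from_euler('z',yaw)*Ro.from_euler('x',np.pi)).as_quat(); return [q[3],*q[:3]]
E
python3 - <<'E'
from h import *
s=camera_model("side");c=camera_model("scene")
print("lid",ray(s,(277,257),.045),ray(c,(244,163),.045))
print("box",ray(s,(211,177),.062),ray(c,(327,220),.062))
w=camera_model("wrist");st=get_state()
r=st["tool_rot"];R=Ro.from_quat([*r[1:],r[0]]).as_matrix()
o=-w["R"].T@w["t"]
print("cam in tool",R.T@(o-st["tcp_pos"]),"axes",(R.T@w["R"].T).round(2).tolist(),w["intrinsics"][0])
E
```

```text
lid [ 0.49843018 -0.18402483  0.045     ] [ 0.51573688 -0.15409453  0.045     ]
box [0.51478977 0.21340875 0.062     ] [0.53499397 0.24413689 0.062     ]
cam in tool [ 0.07226702  0.00022174 -0.14364739] axes [[0.0, -0.96, -0.29], [1.0, 0.0, 0.0], [-0.0, -0.29, 0.96]] [342.52519268   0.         258.58050862]
```

Run:
```python
from h import *
import pickle
out={}
for n,p in(("box",[.525,.228,.26]),("lid",[.507,-.17,.26])):
    movep(p,down(np.pi)); sleep(.4)
    c=camera_model("wrist"); im=snapshot("wrist"); out[n]=(c,im)
    cv2.imwrite(f"pics/w_{n}.png",im[:,:,::-1])
pickle.dump(out,open("w.pkl","wb")); s=get_state();print(s["t"],s["q"],s["tcp_pos"])
```

```text
4.3167 [-5.12789129e-01 -4.69882754e-02  1.88959021e+00 -2.79806966e-05
  1.29908154e+00 -2.08407115e+00] [ 0.50707882 -0.16971299  0.25996756]
```

View pics/w_box.png

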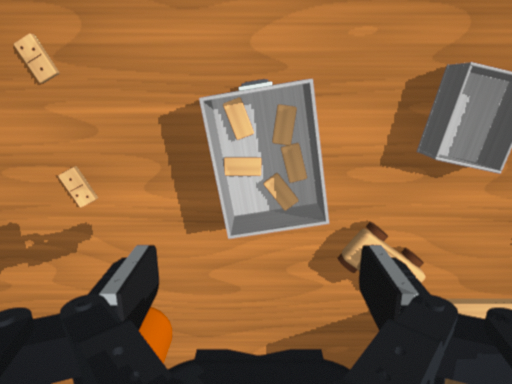

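View pics/w_lid.png

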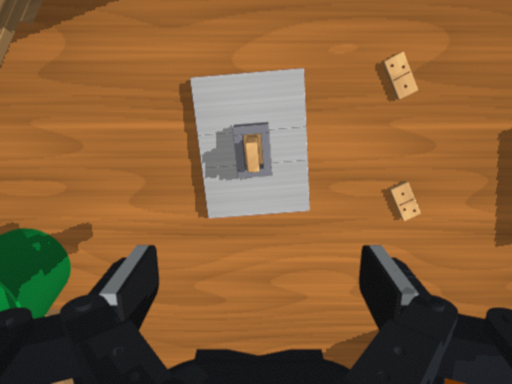

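The box's outer rim corners are at about (201,98), (312,80), (328,222), (229,238). The lid plate's are at (191,78), (303,69), (309,210), (208,217), with the tab top at about (252,153). I'll fit the known rectangles to these.

```bash
cat > fit.py <<'E'
from h import *
from scipy.optimize import least_squares
def rect(c,im,pts,L,W,z,sub=True):
    p=np.float32(pts).reshape(-1,1,2).copy()
    if sub: p=cv2.cornerSubPix(cv2.cvtColor(im,cv2.COLOR_RGB2GRAY),p,(5,5),(-1,-1),(3,50,.01))
    p=p.reshape(-1,2); X=np.array([ray(c,q,z) for q in p])
    print("px",p.round(1).tolist(),"sides",[round(float(np.linalg.norm(X[i]-X[i-1])),4) for i in range(4)])
    lo=np.array([[-L,-W],[-L,W],[L,W],[L,-W]])/2   # order matched below
    best=None
    for k in range(4):
      for l in(lo,lo[::-1]):
        a=np.roll(l,k,0)
        f=lambda v:(a@np.array([[np.cos(v[2]),np.sin(v[2])],[-np.sin(v[2]),np.cos(v[2])]])+v[:2]-X[:,:2]).ravel()
        r=least_squares(f,[*X[:,:2].mean(0),0])
        if best is None or r.cost<best.cost-1e-9: best=r
    v=best.x; v[2]=(v[2]+np.pi/2)%np.pi-np.pi/2
    print("fit",v.round(4),"res mm",(best.fun*1000).round(1)); return v
E
python3 - <<'E'
from fit import *
import pickle
o=pickle.load(open("w.pkl","rb"))
for sub in(False,True):
    b=rect(*o["box"],[(201,98),(312,80),(328,222),(229,238)],.15,.11,.062,sub)
    l=rect(*o["lid"],[(191,78),(303,69),(309,210),(208,217)],.162,.122,.018,sub)
print("tab top",ray(o["lid"][0],(252,138),.072),ray(o["lid"][0],(252,153),.072))
# known-point check from other cameras: project the fits
for n in("side","scene"):
    c=camera_model(n); print(n,"box",proj(c,[*b[:2],.062]),"lid",proj(c,[*l[:2],.045]))
def crop(im,x,y,w,h):return cv2.resize(im[y:y+h,x:x+w],None,fx=3,fy=3,interpolation=cv2.INTER_CUBIC)
a=np.hstack([crop(o["box"][1],185,70,130,175)[:, :390],crop(o["lid"][1],185,60,130,175)])
cv2.imwrite("pics/crop.png",a[:,:,::-1])
E
```

```text
px [[201.0, 98.0], [312.0, 80.0], [328.0, 222.0], [229.0, 238.0]] sides [0.1496, 0.1078, 0.1475, 0.1084]
fit [0.5302 0.2377 0.1618] res mm [-0.2 -1.3 -1.2  0.8  1.3  1.2  0.1 -0.7]
px [[191.0, 78.0], [303.0, 69.0], [309.0, 210.0], [208.0, 217.0]] sides [0.1603, 0.1202, 0.1606, 0.1218]
fit [ 0.5037 -0.176   0.0773] res mm [-0.7 -0.9 -0.8  0.9  0.6  0.1  0.9 -0.1]
px [[199.5, 99.5], [310.79998779296875, 80.5], [326.6000061035156, 221.60000610351562], [228.89999389648438, 237.0]] sides [0.1473, 0.1082, 0.1465, 0.1068]
fit [0.5303 0.2367 0.1659] res mm [-1.2 -1.1 -1.8  0.6  1.5  1.9  1.6 -1.3]
px [[189.89999389648438, 78.30000305175781], [304.0, 68.19999694824219], [309.5, 209.60000610351562], [208.10000610351562, 217.89999389648438]] sides [0.1612, 0.1225, 0.1609, 0.1224]
fit [ 0.5037 -0.1759  0.0828] res mm [-0.6  0.  -0.3 -0.5  0.8  0.   0.1  0.4]
tab top [ 0.48464057 -0.17596748  0.072     ] [ 0.49938002 -0.1760321   0.072     ]
side box [211.16561561 171.38725764] lid [276.70041754 254.30856509]
scene box [326.29164786 217.97957802] lid [242.95933116 159.10399684]
```

View pics/crop.png

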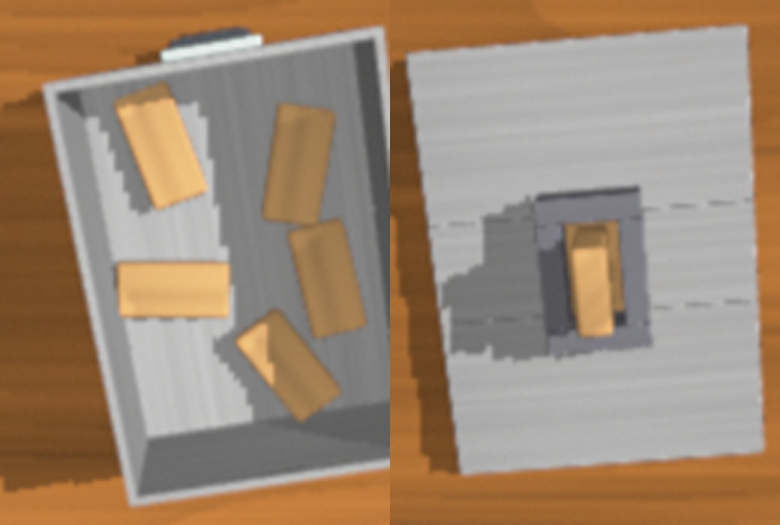

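The plate and tab centres agree at (0.504, −0.176), and the fitted sides match the given sizes. The fit leaves only 3 mm of clearance, so I'll take one more look at the box from directly above with a robust edge fit, then grasp.

```bash
cat > edge.py <<'E'
from h import *
from scipy.optimize import least_squares
def edgefit(c,im,v,L,W,z,win=7,m=.8):
    """refine (x,y,yaw) of a grey rectangle on wood: saturation edges along the outline"""
    S=cv2.GaussianBlur(cv2.cvtColor(im,cv2.COLOR_RGB2HSV)[:,:,1],(3,3),0).astype(float)
    for it in range(3):
        Rm=Ro.from_euler('z',v[2]).as_matrix(); pts=[]
        for ax,sg in((0,1),(0,-1),(1,1),(1,-1)):
            n=np.eye(3)[ax]*sg; h=(L,W)[ax]/2; o=(W,L)[ax]/2*m; tng=np.eye(3)[1-ax]
            for s in np.linspace(-o,o,40):
                d=np.linspace(-.012,.012,97); P=[proj(c,Rm@(n*(h+k)+tng*s)+[v[0],v[1],z]) for k in d]
                P=np.float32(P); a=cv2.remap(S,P[:,:1].copy(),P[:,1:].copy(),1).ravel()
                g=np.gradient(a); i=np.argmax(g)
                if g[i]>1: pts.append((ax,sg,s,h+d[i],h))
        A=np.array(pts); 
        # world offsets e = actual - model along normal
        def f(u): return [e for ax,sg,s,r,h in pts for e in [r-h-sg*(u[0] if ax==0 else u[1])-sg*(u[2]*s*(-1 if ax==0 else 1))-u[3]]]
        r=least_squares(f,np.zeros(4),loss='soft_l1',f_scale=.0008)
        v=np.array(v)+[*(Rm[:2,:2]@r.x[:2]),r.x[2]]
    per=[round(float(np.median((A[:,3]-A[:,4])[(A[:,0]==a)&(A[:,1]==b)])*1000),2) for a,b in((0,1),(0,-1),(1,1),(1,-1))]
    print("fit",v.round(4),"grow mm",round(r.x[3]*1000,2),"n",len(A),"sides",per); return v
E
python3 - <<'E'
from edge import *
import pickle
o=pickle.load(open("w.pkl","rb"))
l=edgefit(*o["lid"],[.5037,-.176,.08],.162,.122,.018)
b=edgefit(*o["box"],[.5302,.237,.163],.15,.11,.062)
movep([b[0]+.045,b[1]+.004,.27],down(np.pi+b[2])); sleep(.4)
c=camera_model("wrist"); im=snapshot("wrist")
b2=edgefit(c,im,b,.15,.11,.062)
pickle.dump((c,im),open("b2.pkl","wb"))
for p in [(sx*.075,sy*.055) for sx,sy in((1,1),(1,-1),(-1,-1),(-1,1))]:
    q=proj(c,[*(b2[:2]+Ro.from_euler('z',b2[2]).as_matrix()[:2,:2]@p),.062]);cv2.circle(im,tuple(int(x) for x in q.round()),2,(255,0,0),1)
cv2.imwrite("pics/b2.png",im[:,:,::-1])
print(get_state()["t"],get_state()["q"])
print([inverse_kinematics(x,down(y)) is not None for x,y in(([l[0],l[1],.045],np.pi+l[2]),([b2[0],b2[1],.09],np.pi+b2[2]))])
E
```

```text
fit [ 0.5036 -0.1764  0.0793] grow mm 0.46 n 160 sides [0.5, 0.5, 0.5, 0.5]
fit [0.5298 0.2368 0.1638] grow mm 0.82 n 160 sides [1.0, 0.88, 0.5, 0.5]
fit [0.5299 0.2369 0.1637] grow mm 0.58 n 160 sides [0.5, 0.25, 0.5, 0.5]
6.3083 [ 2.33631340e-01  1.46497849e-01  1.66997963e+00 -7.16479767e-06
  1.32511055e+00 -1.50044112e+00]
[True, True]
```

View pics/b2.png

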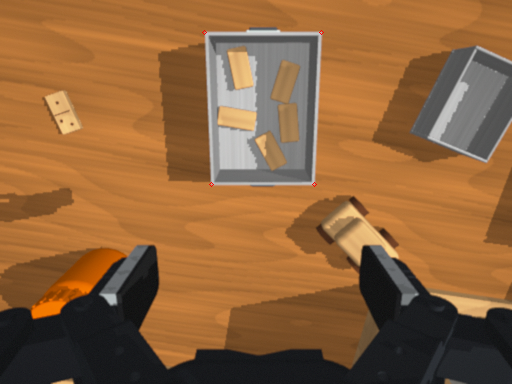

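The red outline corners sit on the rim, e.g. (206,33) and (314,184). Box = (0.530, 0.237, yaw 0.164), repeatable to 0.2 mm. Now grasping the tab with the fingertips just above the collar, and lifting.

Run:
```python
from h import *
q=down(np.pi+.0793); x,y=.5036,-.1764
set_gripper(.5,50)
movep([x,y,.16],q)
print("contact",servo_line([x,y,.046],speed=.08,contact_N=6),get_state()["tcp_pos"],get_state()["force"])
set_gripper(0,60); s=get_state(); print(s["finger_gap"],s["grip_force"],s["force"],s["tcp_pos"])
servo_line([x,y,.16],speed=.08); sleep(.4); s=get_state()
print(s["t"],s["finger_gap"],s["grip_force"],s["force"],s["torque"])
for n in("side","wrist"): cv2.imwrite(f"pics/lift_{n}.png",snapshot(n)[:,:,::-1])
a=cv2.imread("pics/lift_side.png")[170:320,180:380];a=cv2.resize(a,None,fx=2,fy=2)
b=cv2.resize(cv2.imread("pics/lift_wrist.png"),(400,300))
cv2.imwrite("pics/lift.png",np.hstack([a,b]))
```

```text
contact False [ 0.50405723 -0.17664599  0.04664053] [0.28399073 0.27512543 0.22482878]
0.12310291568738072 61.38279676437378 [-0.16616764  0.48738173  3.15921233] [ 0.50387469 -0.17639078  0.04649566]
12.3417 0.12153267679888874 60.42731165885925 [ 0.1111711   0.68102654 -4.05029659] [ 0.03305693 -0.03584303 -0.00214668]
```

View pics/lift.png

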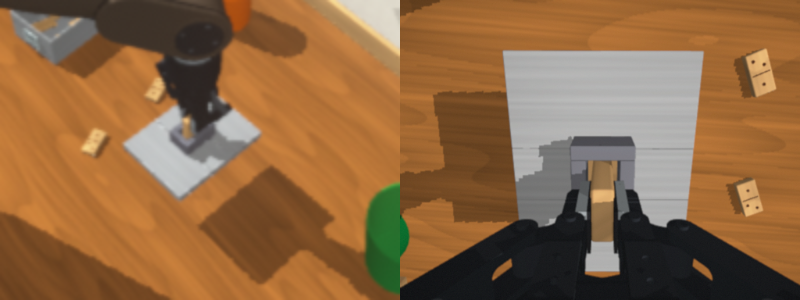

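The side crop shows the pair lifted together, with the outer lid lying level. The wrist view shows the fingers on the tab, clear of the collar. The weight reading of about 4 N fits both lids. Carrying it to the box.

Run:
```python
from edge import *
q=down(np.pi+.1637); x,y=.5299,.2369
servo_line([x,y,.16],q,speed=.16); sleep(.3)
s=get_state(); f0=s["force"]; print(s["t"],s["tcp_pos"],f0,s["finger_gap"])
servo_line([x,y,.112],speed=.08); print("mid",get_state()["force"]-f0)
hit=servo_line([x,y,.0945],speed=.03,contact_N=5); s=get_state()
print(hit,s["t"],s["tcp_pos"],s["force"]-f0,s["torque"],s["finger_gap"])
c=camera_model("wrist");im=snapshot("wrist");cv2.imwrite("pics/seat.png",im[:,:,::-1])
```

```text
15.4833 [0.5299297  0.23675409 0.16001794] [-0.21723531  0.33289608 -3.68845532] 0.1292254433893578
mid [ 0.04797938  0.21989851 -0.3819161 ]
True 16.75 [0.52990624 0.23690386 0.09654338] [-0.09302046 -0.6255358   8.50520077] [ 0.04771593 -0.05089051  0.01930473] 0.13170811843732907
```

View pics/seat.png

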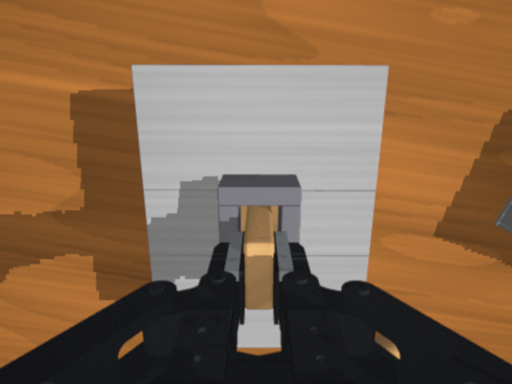

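Contact came at TCP z 0.0965, exactly 50 mm above the table grasp, so the lid is fully home. Next: release, rise, and measure the outer lid and tab from above.

Run:
```python
from edge import *
import pickle
x,y=.5299,.2369
set_gripper(.4); sleep(.4); s=get_state(); print(s["t"],s["finger_gap"],s["grip_force"],s["force"])
servo_line([x,y,.17],speed=.1); 
servo_line([x+.03,y,.28],speed=.15); sleep(.3)
c=camera_model("wrist");im=snapshot("wrist");pickle.dump((c,im),open("s2.pkl","wb"))
v=edgefit(c,im,[x,y,.1637],.162,.122,.068)
Rm=Ro.from_euler('z',v[2]).as_matrix()
ps=np.array([proj(c,Rm@[a,b,z]+[v[0],v[1],0]) for z,A,B in((.068,.081,.061),(.092,.028,.019)) for a,b in((A,B),(A,-B),(-A,-B),(-A,B))])
Rb=Ro.from_euler('z',.1637).as_matrix()
pt=np.array([proj(c,Rb@[a,b,0]+[x,y,.122]) for a,b in((.015,.006),(.015,-.006),(-.015,-.006),(-.015,.006))])
u0,v0=ps.min(0).astype(int)-8;u1,v1=ps.max(0).astype(int)+8;u0=max(u0,0);v0=max(v0,0);k=4 if (v1-v0)*4<600 else 3
a=cv2.resize(im[v0:v1,u0:u1],None,fx=k,fy=k,interpolation=cv2.INTER_CUBIC)
for P,col in((ps[:4],(255,0,0)),(ps[4:],(255,0,0)),(pt,(0,0,255))): cv2.polylines(a,[np.int32((P-[u0,v0]+.5)*k)],True,col,1)
cv2.imwrite("pics/s2.png",a[:,:,::-1]);print(a.shape,get_state()["t"],get_state()["tcp_pos"])
```

```text
17.55 0.4000697483608365 0.0 [-0.26773616  0.3046285  -0.28795093]
fit [0.5295 0.2368 0.1576] grow mm 0.33 n 160 sides [0.25, 0.25, 0.38, 0.5]
(528, 429, 3) 19.7167 [0.5596415  0.23686121 0.27941525]
```

View pics/s2.png

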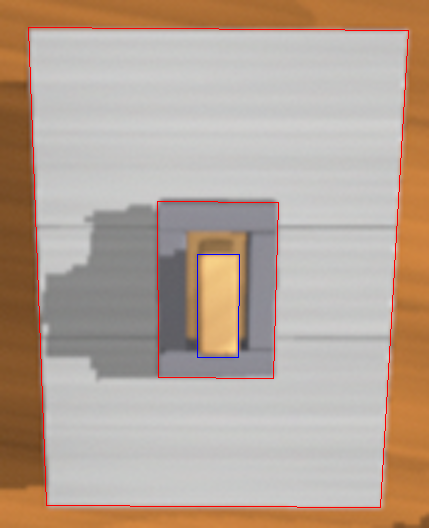

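The plate and collar outlines (red) and the expected seated tab (blue) all match the picture, so the lid is seated and centred within about 0.5 mm. Now taking the collar.

Run:
```python
from h import *
x,y=.5295,.2368
set_gripper(.75,50)
movep([x,y,.19],down(np.pi+.1576)); sleep(.2)
print("hit",servo_line([x,y,.073],speed=.06,contact_N=5),get_state()["tcp_pos"])
set_gripper(0,60); sleep(.3); s=get_state(); print(s["t"],s["finger_gap"],s["grip_force"],s["force"],s["tcp_pos"])
if .40<s["finger_gap"]<.52:
    servo_line([x,y,.165],speed=.05); sleep(.8); s=get_state(); print(s["t"],s["finger_gap"],s["grip_force"],s["force"],s["tcp_pos"])
for n in("side","scene"): cv2.imwrite(f"pics/end_{n}.png",snapshot(n)[:,:,::-1])
a=cv2.resize(cv2.imread("pics/end_side.png")[100:240,130:290],None,fx=2.5,fy=2.5)
b=cv2.resize(cv2.imread("pics/end_scene.png")[140:280,250:410],None,fx=2.5,fy=2.5)
cv2.imwrite("pics/end.png",np.hstack([a,b]))
```

```text
hit False [0.52976408 0.23685414 0.07339598]
23.5333 0.42589699102623113 62.7956485748291 [-0.30724087  0.37873191  5.03241881] [0.52986848 0.23697465 0.07349251]
26.325 0.42868106412921364 62.16491460800171 [-0.08207999  0.74331486 -3.27707349] [0.52948605 0.23681005 0.1649881 ]
```

View pics/end.png

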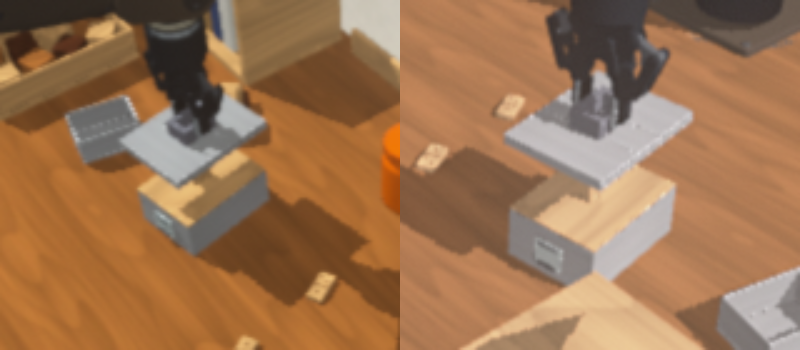

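Both views show the outer lid held level well above the box, with the beech inner lid flush on the rim. Handing in.

```bash
python3 -c "
from plant import *
sleep(.3); print(sign_off())"
```

```text
the job is handed in; nothing more can be done
None
```

The job is handed in: the inner lid is seated on the lunchbox, and the gripper is holding the outer lid level about 91 mm above where it lay; the sign-off call returned no verdict.

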